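# Hand a dish with a loose tomato across the counter

### The job

Lift the clear lid of the white storage box right over until it rests on its stop. Take the wooden dish out by its rim and, keeping it level so that the loose tomato stays in the middle, raise it at least a hand's breadth (10 cm) above the rim of the box and there turn it about a quarter turn, so that its stub handle points straight across the counter towards the place mat, square to the mat's near edge. Finish holding it there, level and still, handle left free for the person at the mat to take; leave the lid open and do not disturb the jar, the milk bottle or the egg carton.

Things in the scene. Friction and masses are not known exactly. Their poses are not given: they have to be found in the camera images.
- box: White plastic fridge box, fixed to the counter. Outside 276 mm along its own x, 258 mm along its own y, 72 mm high; walls and floor 4 mm. Origin: centre of its underside. The lid is hinged along the upper edge of its +x side (which looks roughly to the robot's left); the -x side is under the lid's free front edge.
- lid (a joint): Angle of the lid, rad: 0 shut, 1.57 upright, 1.9 leaning back on its stop. Hardly any friction, no spring, axis along the box's y: short of upright it falls shut, past upright it falls back onto the stop and stays. The lid is a clear plate 276 x 258 x 5 mm, 0.2 kg, lying on the box's rim when shut.
- lid_handle (a point): Grip point in the white knob on the lid's upper face: on the middle line, 246 mm from the hinge axis, 40 mm off the lid's underside. The head is round, 28 mm across, 16 mm deep, on a 12 mm neck; its top is 43 mm off the lid's upper face. Pinched along the hinge direction it can pivot between the fingers as the lid swings.
- lid_hinge (a point): Middle of the hinge axis, on the box's upper edge at its +x side.
- dish: Loose round wooden dish on the box's floor, seen through the lid. 150 mm across, 44 mm high, about 0.18 kg. Upright rim wall 8 mm thick (radius 67 to 75 mm), its top 44 mm above the underside. Dished floor: 8 mm above the underside at the centre, 18 mm at the wall, so the rim's inner face is 26 mm tall. Origin: centre of its underside; z up; +x points along the handle.
- dish_handle (a point): Middle of the dish's one stub handle, 100 mm from the dish's centre along its +x, 31.5 mm above its underside. The handle is 26 mm wide, 13 mm thick and ends 120 mm from the dish's centre. In the box it points roughly towards the hinged side.
- tomato_center (a point): Centre of a ripe tomato, a ball 50 mm across, about 0.07 kg, lying loose at the bottom of the dished floor, free to roll: 42 mm are free between it and the rim wall all round.
- mat: Grey place mat lying on the counter beyond the box, where the person sits who takes the dish: 300 mm deep (x), 420 mm wide (y), 3 mm thick, laid with napkin, fork and knife. Origin: middle of its near edge (the one towards the robot), underside; its +x points from there across the mat to the far side of the counter, square to that edge.
- jar: Bystander: amber glass jar, 72 mm across, 100 mm tall, to the robot's right. Origin: centre of its underside.
- milk: Bystander: white milk bottle with a cap, 84 mm across, 210 mm tall, to the right. Origin: centre of its underside.
- eggs: Bystander: cardboard egg carton, 105 x 155 x 65 mm, to the left beyond the open lid. Origin: centre of its underside.

How it is judged (in metres and radians):
On the way, in this order (a step that is already met when the one before it is completed fails the run):
1. the lid is open, resting on its stop (value of joint lid above 1.8 rad), for 0.2 s.
2. the dish is lifted clear above the box in the fingers (height (world z) of dish above 0.1 m and contact force between the fingers and dish above 1 N), for 0.2 s.
At the end, for the whole second after the job is handed in: In the fingers and still: dish underside over 165 mm above the counter, clear of the box, level within 0.1 rad, tomato within 15 mm of its middle; handle along the mat's +x within 0.2 rad, dish short of the mat; TCP over 60 mm from the handle's middle; lid open over 1.8 rad (value of joint lid above 1.8 rad and height (world z) of dish above 0.165 m and contact force between the fingers and dish above 1 N and contact force between dish and box below 0.1 N and angle between dish's own z axis and vertical below 0.1 rad and linear speed of dish below 0.02 m/s and horizontal distance between tomato_center and dish below 0.015 m and z of tomato_center in the frame of dish below 0.045 m and angle between the x axis of dish and the x axis of mat, either way round below 0.2 rad and x of mat in the frame of dish above 0.05 m and distance between the grasp point and dish_handle above 0.06 m); the arm keeps its last pose, push and grip.
It fails at once if the tomato rolls well away from the middle of the dish (over 32 mm) (horizontal distance between tomato_center and dish above 0.032 m).
It fails at once if the dish is tipped (over 0.17 rad, 10 degrees) (angle between dish's own z axis and vertical above 0.17 rad).
It fails at once if the jar, milk bottle or egg carton is disturbed (over 25 mm) (distance of any of jar, milk, eggs from where it was at the start of the episode above 0.025 m).
It also fails if it takes over 67 s, if anything falls off the work surface, if the arm or the gripper's body presses on something with over 40 N, if the wrist force passes 120 N, or if a joint passes its speed limit or range.

### The arm

A 6-joint arm with a two-finger parallel gripper is mounted at the origin on the work surface. World frame = base frame: x ahead of the robot, y to its left, z up, the work surface at z = 0. Lengths are in m, angles in degrees, forces in N, time in s.
With the tool pointing down it reaches from about 0.35 to 0.875 m from the base axis. Payload 4.2 kg.
Tool frame: the origin (TCP) lies between the finger pads, 19 mm behind the fingertips; this is the grasp point; x points along the fingers, y is the direction in which the jaws open and shut, and the axes are right-handed (so a half turn about x gives the same grasp; the last joint's range is limited). The gripper opens to 87 mm and grips with 3 to 60 N. Pads are 19 mm wide; open, the fingers measure 117 mm over their backs; the gripper's body (75 mm by 190 mm) begins 51 mm behind the grasp point.
Start: joints at [80.821, 22.042, 0.453, 0, -68.411, -14.817], TCP at [0.254, 0.571, 0.241] pointing down, gripper open.
Joint ranges: [-179.83, 179.83], [-69.29, 118.12], [-61.27, 80.66], [-181.25, 117.63], [-171.15, -9.14], [-177.46, 177.46]. Speed limits (degrees/s): [159.86, 159.86, 180, 180, 180, 180].

### API

Orientations are given as a 3x3 rotation matrix whose columns are the frame's x, y, z axes.
In Python, from station import r, viewer, spotter gives the robot as it stands.
- The arm moves only by the tool move_arm, never from a script. Its argument "series" is a list that holds one entry, the list of rows, each a list of 7 numbers: the turn, a rotation vector about the world's x, y, z scaled (see below), then the shift along the world's x, y, z scaled (see below), then the opening, from 0 (shut) to 1 (fully open). A call has 1 to 20 rows; each row shifts and turns the pose as measured when the row begins; what a row does not reach is not made up. The controller multiplies each number of a shift by 60 mm and each number of a turn by 8 degrees. A row lasts 1/8 s, in which the tool goes at most 62.5 mm and 10.7 degrees, less where a joint would pass 70% of its speed; a pose out of reach is approached as far as the arm can. A call with a number of a shift or a turn outside -1 to 1 is refused whole. A call with a gripper value outside its range is refused whole. The fingers move at their own pace and stop on an object; the grip force is fixed at half the most. Time passes only in rows, so rows that do not move let the fingers close. It gives the time, the measured TCP pose, the force and the opening at its end, in the units of the state.
- r.sense(): the state, without advancing time (a new reading comes with each control period).
- viewer.capture(name): name is "scene" or "top" or "wrist"; returns (picture, depth): 400x640x3 uint8, red, green, blue; 400x640 float32, m along the optical axis (not along the pixel's ray), 0 where there is no reading.
- viewer.camera_params(name): a dict with "mtx" (3x3 intrinsics, pixels), "pose" (4x4, takes a point from camera to world coordinates). Camera axes: x right, y down, z forward; pixel columns grow to the right and rows downward; lengths in m; the calibration is good to about 2 mm. A picture is of the moment at which its call begins: read the wrist's pose just before it. camera_params takes no time and is no camera call; for the wrist camera it gives the pose at the moment of the call.
- r.finish_job(): hands the job in, once; it reports no verdict.
Trained networks look in the newest picture that a camera, given by its name, has taken for a name from the list of things; names that differ only in an ending like _2 or _b are one class to them, and where a whole thing is asked for, a point or a joint stands for the part that bears it (a point fixed in the world has none). Each returns a list of dicts, best first, with "conf" (0 to 1); they miss things now and then, are a little off and sometimes report something else, mostly with a low value. They report only what shows in the picture. A call takes as long as a camera call.
- spotter.find_in(camera, name): "centre" ([column, row] in pixels, amid what is visible of it).
- spotter.trace(camera, name): "mask" (400x640 bool, what is visible of it) and "centre" ([column, row] in pixels, amid what is visible of it).
The state is a dict: "time_s": time; "joints": joint angles; "joint_velocities": joint speeds; "effort": joint torques, N m; "tcp_pos": TCP position; "ee_rot": TCP orientation; "wrist_force": force on the tool from outside, world axes, zero at the start; "moment": the same for the moment, N m; "gripper_width": opening from 0.0 (shut) to 1.0 (fully open).
Only numpy, scipy, OpenCV 4.12 (cv2) and the standard library are available. Lean on these libraries where they do the work, as an engineer would, in place of code of your own. Each camera call takes 0.05 s, during which the arm holds its last target.

## Working session

There is one attempt and no reset: what is moved stays moved. The work goes in short steps, Python scripts to look and compute and a tool call to move; the robot and the scene stay as the last step left them, time stands still between calls to the robot, and variables do not carry over. Pictures are saved under pics/ and viewed, and the job is handed in when it is done.

Besides the shell and the picture viewer there is one more tool, called as name(argument=value, ...), one argument or row to a line, values as JSON. move_arm: Moves the arm, as the interface text tells. Its arguments: {"type":"object","properties":{"series":{"type":"array","items":{"type":"array","items":{"type":"array","items":{"type":"number","minimum":-1,"maximum":1}}}}},"required":["series"]}

```bash
ls; mkdir -p pics
python3 - <<'E'
from station import r, viewer, spotter
import cv2
print(r.sense())
for n in ("scene","top","wrist"):
    p,d=viewer.capture(n); cv2.imwrite(f"pics/a_{n}.png",p[:,:,::-1]); print(n,viewer.camera_params(n))
E
```

```text
pics
{'time_s': 0.0, 'joints': array([ 8.08219682e+01,  2.20909042e+01,  3.78793768e-01, -2.79795648e-02,
       -6.84124184e+01, -1.48168670e+01]), 'joint_velocities': array([ 0.1231798 ,  0.00944393,  0.03385789,  0.01660534, -0.08190076,
        0.01591781]), 'effort': array([ 2.79988171e-04, -3.90670180e+01,  1.87405390e+01,  4.21982870e+00,
        1.10176616e-02, -1.92854604e-04]), 'tcp_pos': array([0.25391163, 0.57047072, 0.24015395]), 'ee_rot': array([[-7.94930944e-04, -4.06819011e-01, -9.13508435e-01],
       [-2.07314378e-03, -9.13506090e-01,  4.06819771e-01],
       [-9.99997535e-01,  2.21722795e-03, -1.17220043e-04]]), 'wrist_force': array([ 0.04503631, -1.11323379, -0.55076936]), 'moment': array([0.01940472, 0.02152324, 0.05124662]), 'gripper_width': 1.0004237525211759}
scene {'mtx': array([[429.52833049,   0.        , 312.64377483],
       [  0.        , 429.52833049, 194.15795996],
       [  0.        ,   0.        ,   1.        ]]), 'pose': array([[ 0.23365935,  0.83760018, -0.49379069,  1.19077653],
       [ 0.97231056, -0.19922816,  0.12214875, -0.1582196 ],
       
[... 356 characters left out ...]
    4.03488894e-01],
       [-9.99989930e-01, -4.41588840e-03,  7.99277012e-04,
        -2.94686530e-03],
       [-3.06974258e-04, -1.10379119e-01, -9.93889509e-01,
         1.42942472e+00],
       [ 0.00000000e+00,  0.00000000e+00,  0.00000000e+00,
         1.00000000e+00]])}
wrist {'mtx': array([[295.27059042,   0.        , 321.51161476],
       [  0.        , 295.27059042, 203.20083145],
       [  0.        ,   0.        ,   1.        ]]), 'pose': array([[-0.40657265, -0.8835596 , -0.23242441,  0.31838575],
       [-0.91361709,  0.39363563,  0.10175858,  0.54189288],
       [ 0.00158076,  0.25371917, -0.96727663,  0.38289361],
       [ 0.        ,  0.        ,  0.        ,  1.        ]])}
```

View pics/a_scene.png

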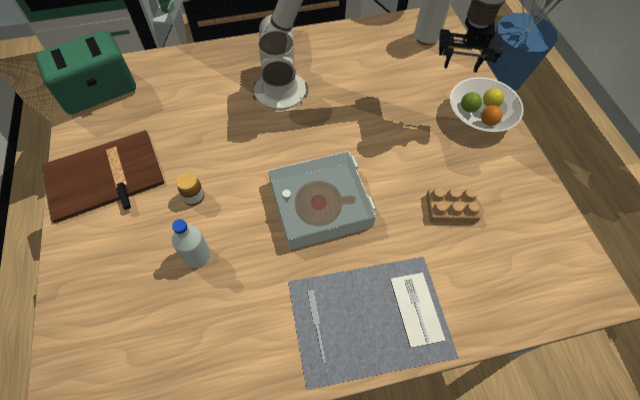

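View pics/a_top.png

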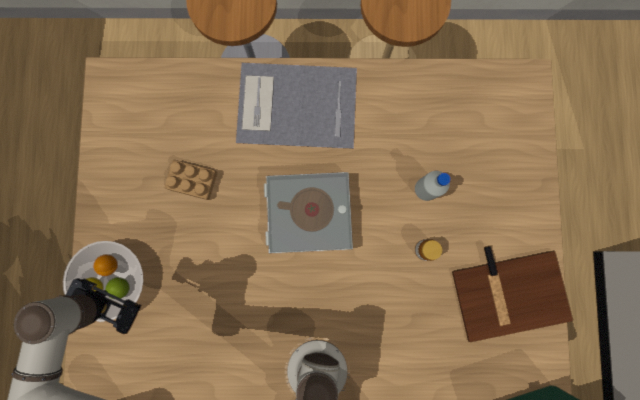

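View pics/a_wrist.png

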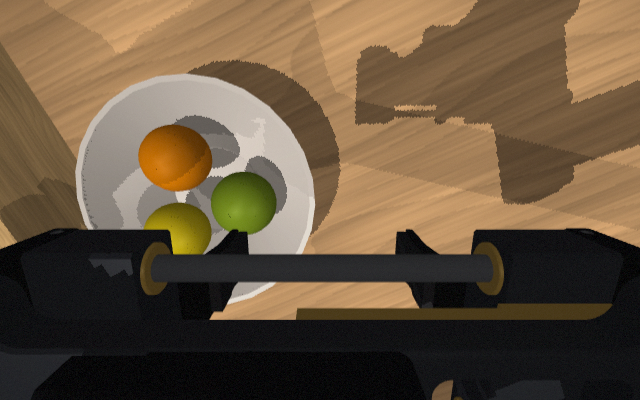

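The scene view shows the box at mid-counter, with the knob at (286,193) and the dish handle pointing right in the image. In the top view the knob is at (342,209), the dish centre at (312,209) and its handle at (283,206). The mat's near edge is at row ~143. Next I'll measure these.

```bash
cat > h.py <<'E'
from station import r, viewer, spotter
import numpy as np, cv2
def ray(cam,px,z):
    P=viewer.camera_params(cam);K,T=P["mtx"],P["pose"]
    px=np.atleast_2d(np.asarray(px,float))
    d=np.c_[(px[:,0]-K[0,2])/K[0,0],(px[:,1]-K[1,2])/K[1,1],np.ones(len(px))]@T[:3,:3].T
    o=T[:3,3]; return o+d*((z-o[2])/d[:,2])[:,None]
def cloud(cam,depth,mask):
    P=viewer.camera_params(cam);K,T=P["mtx"],P["pose"]
    v,u=np.nonzero(mask&(depth>0)); z=depth[v,u]
    c=np.c_[(u-K[0,2])/K[0,0]*z,(v-K[1,2])/K[1,1]*z,z]
    return c@T[:3,:3].T+T[:3,3]
def proj(cam,X):
    P=viewer.camera_params(cam);K,T=P["mtx"],P["pose"]
    c=(np.atleast_2d(X)-T[:3,3])@T[:3,:3]; q=c@K.T; return q[:,:2]/q[:,2:]
E
python3 - <<'E'
from h import *
for cam in ("top","scene"):
    p,d=viewer.capture(cam)
    big=cv2.resize(p[130:270,240:480] if cam=="top" else p[120:270,160:400],None,fx=3.2,fy=3.2,interpolation=cv2.INTER_CUBIC)
    cv2.imwrite(f"pics/b_{cam}.png",big[:,:,::-1])
    for n,z in (("box",.072),("lid",.077),("lid_handle",.115),("dish",.048),("dish_handle",.036),("tomato_center",.037),("mat",.003),("jar",0.1),("milk",.2),("eggs",.06)):
        for f in spotter.trace(cam,n)[:2]:
            m=f["mask"]; X=cloud(cam,d,m); 
            rect=cv2.minAreaRect(np.argwhere(m)[:,::-1].astype(np.float32))
            print(cam,n,round(f["conf"],2),np.round(f["centre"],1),"ray",np.round(ray(cam,f["centre"],z)[0],3),"cloudmed",np.round(np.median(X,0),3) if len(X) else None,m.sum(), np.round(ray(cam,cv2.boxPoints(rect),z)[:,:2],3).tolist() if n in("box","lid","mat") else "")
E
```

```text
top box 0.71 [307.6 210.8] ray [0.53  0.033 0.072] cloudmed [0.525 0.031 0.077] 6507 [[0.649, 0.185], [0.664, -0.103], [0.405, -0.114], [0.391, 0.167]]
top lid 0.97 [307.7 212.4] ray [0.524 0.033 0.077] cloudmed [0.523 0.029 0.077] 6532 [[0.65, 0.179], [0.665, -0.104], [0.402, -0.116], [0.388, 0.161]]
top lid 0.72 [193.3 180.2] ray [0.63  0.415 0.077] cloudmed [0.639 0.432 0.045] 1491 [[0.603, 0.513], [0.709, 0.488], [0.665, 0.334], [0.56, 0.36]]
top lid_handle 0.74 [308.3 213.1] ray [0.519 0.03  0.115] cloudmed [0.525 0.029 0.077] 6358 
top mat 0.85 [297.9 104.2] ray [0.921 0.073 0.003] cloudmed [0.917 0.077 0.003] 9413 [[0.779, 0.293], [1.079, 0.287], [1.06, -0.141], [0.761, -0.126]]
top jar 0.87 [426.8 253.8] ray [ 0.39  -0.351  0.1  ] cloudmed [ 0.406 -0.358  0.097] 447 
top jar 0.72 [430.9 184.8] ray [ 0.615 -0.37   0.1  ] cloudmed [ 0.606 -0.364  0.139] 815 
top milk 0.85 [433.1 187.3] ray [ 0.591 -0.349  0.2  ] cloudmed [ 0.606 -0.364  0.142] 753 
top eggs 0.82 [192.3 179.7] ray [0.635 0.424 0.06 ] cloudmed [0.638 0.432 0.046] 1420 
scene lid 0.69 [321.8 195.7] ray [0.541 0.032 0.077] cloudmed [0.539 0.025 0.079] 6202 [[0.405, -0.118], [0.382, 0.192], [0.651, 0.171], [0.663, -0.11]]
scene lid_handle 0.9 [321.5 195.8] ray [0.562 0.025 0.115] cloudmed [0.538 0.027 0.079] 6382 
scene tomato_center 0.52 [320.2 195.3] ray [0.516 0.034 0.037] cloudmed [0.538 0.026 0.079] 6347 
scene mat 0.96 [367.2 324.1] ray [0.936 0.066 0.003] cloudmed [0.934 0.07  0.004] 16059 [[0.761, -0.138], [0.774, 0.339], [1.084, 0.277], [1.061, -0.142]]
scene jar 0.72 [190.5 190.5] ray [ 0.443 -0.36   0.1  ] cloudmed [ 0.424 -0.366  0.079] 684 
scene milk 0.57 [367.3 322.3] ray [0.973 0.032 0.2  ] cloudmed [0.934 0.07  0.004] 15998 
scene milk 0.56 [189.1 244.4] ray [ 0.673 -0.361  0.2  ] cloudmed [ 0.638 -0.372  0.136] 1272 
scene eggs 0.62 [452.9 206. ] ray [0.662 0.424 0.06 ] cloudmed [0.659 0.429 0.046] 1720
```

View pics/b_top.png

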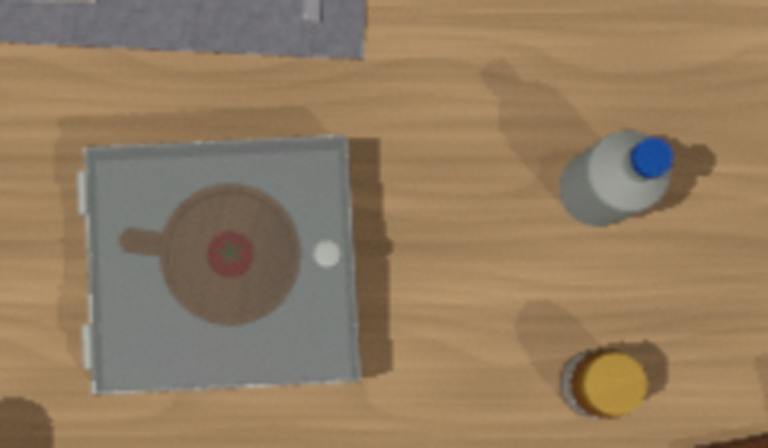

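View pics/b_scene.png

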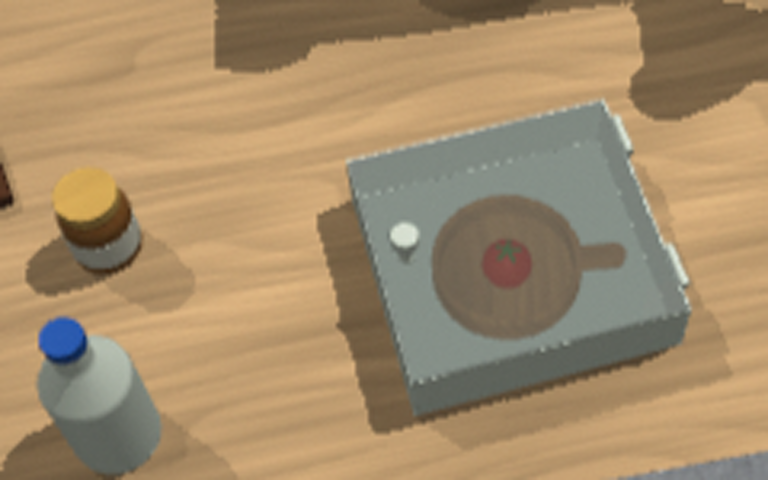

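Run:
```python
from h import *
# knob centres from crop
p,d=viewer.capture("top"); c=cloud("top",d,np.ones_like(d,bool))
s=c[(abs(c[:,0]-.53)<.1)&(abs(c[:,1]+.07)<.1)&(c[:,2]>.09)&(c[:,2]<.14)]; print("top knob",np.round(s.mean(0),4),len(s),s.max(0),s.min(0))
l=c[(abs(c[:,0]-.53)<.2)&(abs(c[:,1]-.03)<.2)&(abs(c[:,2]-.075)<.008)]; 
def rect(c,t): 
    q=cv2.minAreaRect(c[:,:2].astype(np.float32)); print(t,q,np.round(cv2.boxPoints(q),3).tolist())
rect(l,"lid")
p,d=viewer.capture("scene"); c=cloud("scene",d,np.ones_like(d,bool))
s=c[(abs(c[:,0]-.53)<.1)&(abs(c[:,1]+.07)<.1)&(c[:,2]>.09)&(c[:,2]<.14)]; print("sc knob",np.round(s.mean(0),4),len(s),s.max(0),s.min(0))
l=c[(abs(c[:,0]-.53)<.2)&(abs(c[:,1]-.03)<.2)&(abs(c[:,2]-.077)<.008)];rect(l,"lid sc")
```

```text
top knob [ 0.532  -0.0781  0.1183] 61 [ 0.54478823 -0.06524784  0.125316  ] [ 0.51918361 -0.09113946  0.10794268]
lid ((0.527212381362915, 0.03301803767681122), (0.2584065794944763, 0.28333815932273865), 2.951676607131958) [[0.39100000262260437, 0.1679999977350235], [0.4050000011920929, -0.11500000208616257], [0.6639999747276306, -0.10199999809265137], [0.6489999890327454, 0.1809999942779541]]
sc knob [ 0.5359 -0.079   0.1184] 77 [ 0.54691046 -0.06590007  0.12579776] [ 0.51976391 -0.09150346  0.09067229]
lid sc ((0.5263713598251343, 0.03228314220905304), (0.2642189562320709, 0.2834589183330536), 2.5870096683502197) [[0.3880000114440918, 0.1679999977350235], [0.4009999930858612, -0.11500000208616257], [0.6650000214576721, -0.10300000011920929], [0.6520000100135803, 0.18000000715255737]]
```

The crops agree. The knob is at about (0.533, -0.078) and the hinge axis at about (0.521, 0.167). Box +x runs at yaw ~92.8°. I'll go over the knob with the jaws along the hinge direction.

move_arm(
  series=[
    [[0, 0, 0, 0, 0, 0.5, 1], [0, 0, -0.66, 0.4, -0.9, 0, 1], [0, 0, -0.66, 0.4, -0.9, 0, 1], [0, 0, -0.66, 0.4, -0.9, 0, 1], [0, 0, -0.66, 0.4, -0.9, 0, 1], [0, 0, -0.66, 0.4, -0.9, 0, 1], [0, 0, -0.66, 0.4, -0.9, 0, 1], [0, 0, -0.66, 0.4, -0.9, 0, 1], [0, 0, -0.66, 0.4, -0.9, 0, 1], [0, 0, -0.66, 0.4, -0.9, 0, 1], [0, 0, -0.66, 0.4, -0.9, 0, 1], [0, 0, 0, 0, 0, 0, 1]],
  ],
)

```text
time_s: 2.85
tcp_pos: [0.4986, 0.0142, 0.2735]
ee_rot: [[0.008, -0.979, -0.201], [0.001, -0.201, 0.979], [-1.0, -0.008, -0.0]]
wrist_force: [-0.3, -0.3, 0.2]
gripper_width: 0.997
```

move_arm(
  series=[
    [[0, 0, -0.6, 0.3, -0.8, -0.3, 1], [0, 0, -0.5, 0.27, -0.73, -0.5, 1], [0, 0, 0, 0, 0, -0.5, 1], [0, 0, 0, 0, 0, -0.3, 1], [0, 0, 0, 0, 0, 0, 1]],
  ],
)

```text
time_s: 3.48
tcp_pos: [0.5343, -0.0777, 0.1762]
ee_rot: [[0.012, -0.999, -0.049], [0.001, -0.049, 0.999], [-1.0, -0.012, 0.001]]
wrist_force: [-0.1, 0.4, 0.5]
gripper_width: 1.002
```

Run:
```python
from h import *
s=r.sense();print(s["tcp_pos"],s["joints"].round(1)); print(s["ee_rot"].round(3))
p,d=viewer.capture("wrist"); cv2.imwrite("pics/c_wrist.png",p[:,:,::-1])
c=cloud("wrist",d,np.ones_like(d,bool))
k=c[(abs(c[:,0]-.533)<.03)&(abs(c[:,1]+.078)<.03)&(c[:,2]>.1)&(c[:,2]<.13)]
print(len(k),k.mean(0) if len(k) else 0,k.min(0),k.max(0))
print(proj("wrist",[s["tcp_pos"],[.533,-.078,.12],[.521,.167,.072]]))
```

```text
[ 0.53428403 -0.07769077  0.1762066 ] [  9.   16.8 -17.4   0.  -55.1  -6.2]
[[ 0.012 -0.999 -0.049]
 [ 0.001 -0.049  0.999]
 [-1.    -0.012  0.001]]
1196 [ 0.53480299 -0.08106851  0.11959708] [ 0.52072009 -0.09296195  0.10728056] [ 0.54831215 -0.06580309  0.12257702]
[[325.11341109 262.055348  ]
 [327.07783614 226.56111325]
 [325.64522145 426.55059813]]
```

View pics/c_wrist.png

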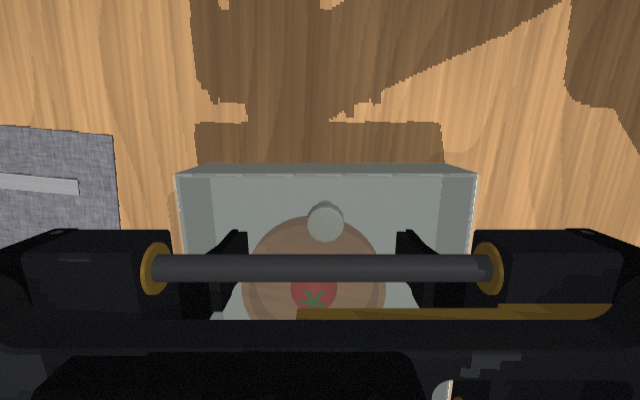

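The wrist view shows the knob at (325,222), between the open fingers; its centre measures (0.5345, -0.079). I'll descend and grip it.

move_arm(
  series=[
    [[0, -0.08, 0, 0, -0.02, -0.5, 1], [0, 0, 0, 0, 0, -0.5, 1], [0, 0, 0, 0, 0, -0.07, 1], [0, 0, 0, 0, 0, 0, 0], [0, 0, 0, 0, 0, 0, 0], [0, 0, 0, 0, 0, 0, 0], [0, 0, 0, 0, 0, 0, 0], [0, 0, 0, 0, 0, 0, 0]],
  ],
)

```text
time_s: 4.53
tcp_pos: [0.5409, -0.0758, 0.1219]
ee_rot: [[0.044, -0.997, -0.056], [0.002, -0.056, 0.998], [-0.999, -0.044, -0.0]]
wrist_force: [-7.2, 0.8, 0.8]
gripper_width: 0.514
```

Run:
```python
from h import *
s=r.sense();print(s["tcp_pos"],s["joints"].round(1),s["gripper_width"]); 
t=s["tcp_pos"]; u=np.array([-.05,.9988]); H=np.array([.521,.167,.072])
k=np.array([.5345,-.0793]);H[:2]=k+.246*u;print(H)
rr=t-H; a=(rr[:2]@u); R=np.hypot(a,rr[2]); th0=np.arctan2(rr[2],-a); print(R,np.degrees(th0))
prev=t
for i in range(1,25):
    th=th0+np.radians(4.2*i)
    q=np.r_[t[:2]+u*(-np.cos(th)*R-a), H[2]+R*np.sin(th)]
    print(i,round(np.degrees(th-th0),1),((q-prev)/.06).round(2),q.round(3)); prev=q
```

```text
[ 0.54093976 -0.07576923  0.12190293] [  9.2  20.2 -21.8   0.4 -45.5  -6.2] 0.5140027853144347
[0.5222    0.1664048 0.072    ]
0.24789524361427356 11.61337067596495
1 4.2 [-0.    0.07  0.29] [ 0.541 -0.071  0.14 ]
2 8.4 [-0.    0.09  0.29] [ 0.54  -0.066  0.157]
3 12.6 [-0.01  0.11  0.28] [ 0.54  -0.059  0.174]
4 16.8 [-0.01  0.13  0.27] [ 0.54  -0.051  0.19 ]
5 21.0 [-0.01  0.15  0.26] [ 0.539 -0.042  0.206]
6 25.2 [-0.01  0.17  0.25] [ 0.539 -0.031  0.221]
7 29.4 [-0.01  0.19  0.24] [ 0.538 -0.02   0.235]
8 33.6 [-0.01  0.21  0.22] [ 0.538 -0.008  0.248]
9 37.8 [-0.01  0.22  0.21] [0.537 0.006 0.26 ]
10 42.0 [-0.01  0.24  0.19] [0.536 0.02  0.272]
11 46.2 [-0.01  0.25  0.17] [0.535 0.035 0.282]
12 50.4 [-0.01  0.26  0.15] [0.535 0.051 0.291]
13 54.6 [-0.01  0.27  0.13] [0.534 0.067 0.299]
14 58.8 [-0.01  0.28  0.11] [0.533 0.084 0.306]
15 63.0 [-0.01  0.29  0.09] [0.532 0.101 0.311]
16 67.2 [-0.01  0.29  0.07] [0.531 0.119 0.315]
17 71.4 [-0.01  0.3   0.05] [0.53  0.137 0.318]
18 75.6 [-0.02  0.3   0.03] [0.529 0.155 0.32 ]
19 79.8 [-0.02  0.3   0.  ] [0.528 0.173 0.32 ]
20 84.0 [-0.02  0.3  -0.02] [0.528 0.191 0.319]
21 88.2 [-0.02  0.3  -0.04] [0.527 0.209 0.316]
22 92.4 [-0.01  0.3  -0.06] [0.526 0.227 0.313]
23 96.6 [-0.01  0.29 -0.08] [0.525 0.244 0.307]
24 100.8 [-0.01  0.28 -0.11] [0.524 0.261 0.301]
```

The jaws read 0.51 open, the tool is tilted 2.5° and there's some side force. I'll look before going on.

Run:
```python
from h import *
s=r.sense();print(s["tcp_pos"],s["wrist_force"],s["moment"],s["gripper_width"],s["joint_velocities"]); 
p,d=viewer.capture("wrist"); cv2.imwrite("pics/d_wrist.png",p[:,:,::-1])
p,d=viewer.capture("scene"); cv2.imwrite("pics/d_scene.png",cv2.resize(p[60:260,200:440],None,fx=3,fy=3)[:,:,::-1])
s=r.sense();print(s["tcp_pos"],s["gripper_width"])
```

```text
[ 0.54093976 -0.07576923  0.12190293] [-7.16924825  0.8025929   0.81212294] [ 0.19270278  1.84599569 -0.03614428] 0.5140027853144347 [-0.16678922 -0.31033496 -1.56214246 -0.99179355 -4.37720769 -0.0397084 ]
[ 0.53728568 -0.07616695  0.12094977] 0.42478327043944614
```

View pics/d_wrist.png

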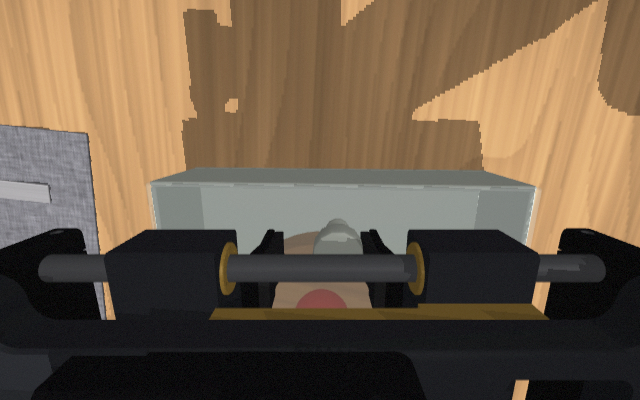

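View pics/d_scene.png

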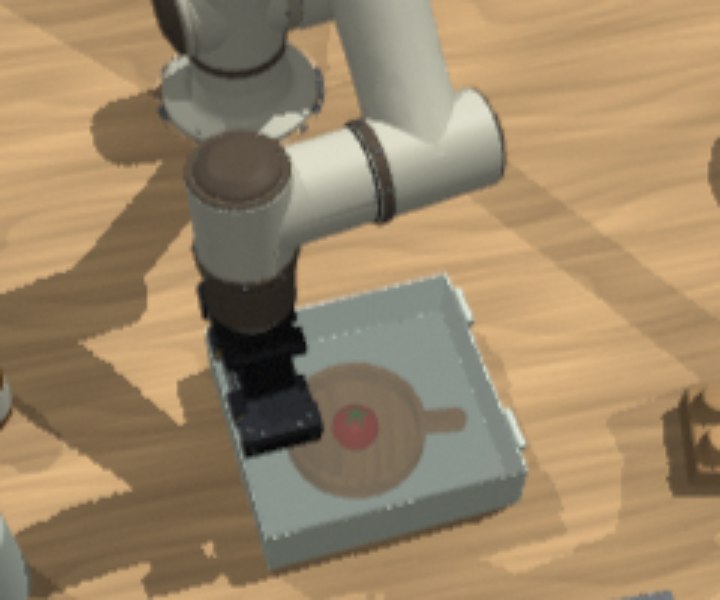

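The fingers are still closing and the knob sits between them at (338,232). I'll correct tilt and height, then finish closing.

move_arm(
  series=[
    [[0, 0.3, 0, -0.05, -0.05, -0.12, 0.5], [0, 0, 0, 0, 0, 0, 0.5], [0, 0, 0, 0, 0, 0, 0.5]],
  ],
)

```text
time_s: 5.0
tcp_pos: [0.5342, -0.0793, 0.1139]
ee_rot: [[-0.007, -0.998, -0.055], [0.002, -0.055, 0.998], [-1.0, 0.007, 0.002]]
wrist_force: [-0.2, 0.1, -0.1]
gripper_width: 0.498
```

move_arm(
  series=[
    [[0, 0, 0, 0, 0, 0, 0], [0, 0, 0, 0, 0, 0, 0], [0, 0, 0, 0, 0, 0, 0], [0, 0, 0, 0, 0, 0, 0], [0, 0, 0, 0, 0, 0, 0], [0, 0, 0, 0, 0, 0, 0]],
  ],
)

```text
time_s: 5.75
tcp_pos: [0.5328, -0.0793, 0.1142]
ee_rot: [[-0.009, -0.998, -0.055], [0.002, -0.055, 0.998], [-1.0, 0.009, 0.002]]
wrist_force: [-2.0, 0.1, 0.6]
gripper_width: 0.305
```

Knob gripped (26.5 mm). I'll lift along the arc in chunks.

move_arm(
  series=[
    [[0, 0, 0, 0, 0.07, 0.29, 0], [0, 0, 0, 0, 0.09, 0.29, 0], [0, 0, 0, 0, 0.11, 0.28, 0], [0, 0, 0, -0.01, 0.13, 0.27, 0], [0, 0, 0, -0.01, 0.15, 0.26, 0], [0, 0, 0, -0.01, 0.17, 0.25, 0], [0, 0, 0, -0.01, 0.19, 0.24, 0], [0, 0, 0, -0.01, 0.21, 0.22, 0], [0, 0, 0, 0, 0, 0, 0]],
  ],
)

```text
time_s: 6.88
tcp_pos: [0.5294, -0.0138, 0.2457]
ee_rot: [[-0.01, -0.998, -0.055], [-0.007, -0.055, 0.998], [-1.0, 0.01, -0.006]]
wrist_force: [-1.4, -2.6, 1.2]
gripper_width: 0.307
```

```bash
cat > arc.py <<'E'
from h import *
s=r.sense();print(s["tcp_pos"],s["ee_rot"][:,0].round(3),s["wrist_force"].round(1),s["gripper_width"])
t=s["tcp_pos"]; u=np.array([-.05,.9988]); H=np.array([.522,.1664,.072])
rr=t-H; a=rr[:2]@u; th0=np.arctan2(rr[2],-a); print("R",np.hypot(a,rr[2]),"lid deg",np.degrees(th0)-9.2)
prev=t;R=.249
for i in range(1,20):
    th=th0+np.radians(4.5*i)
    q=np.r_[H[:2]+u*(-np.cos(th)*R), H[2]+R*np.sin(th)]
    print(round(np.degrees(th)-9.2,1),((q-prev)/.06).round(2)); prev=q
E
python3 arc.py
python3 - <<'E'
from h import *
p,d=viewer.capture("scene"); cv2.imwrite("pics/e_scene.png",cv2.resize(p[60:260,200:440],None,fx=3,fy=3)[:,:,::-1])
E
```

```text
[ 0.5293933  -0.01382134  0.24571858] [-0.01  -0.007 -1.   ] [-1.4 -2.6  1.2] 0.3071352690690029
R 0.2504260236821029 lid deg 34.7230952649611
39.2 [0.01 0.25 0.21]
43.7 [-0.01  0.25  0.21]
48.2 [-0.01  0.27  0.19]
52.7 [-0.01  0.28  0.16]
57.2 [-0.01  0.29  0.14]
61.7 [-0.02  0.3   0.12]
66.2 [-0.02  0.31  0.09]
70.7 [-0.02  0.32  0.07]
75.2 [-0.02  0.32  0.04]
79.7 [-0.02  0.32  0.02]
84.2 [-0.02  0.33 -0.01]
88.7 [-0.02  0.32 -0.03]
93.2 [-0.02  0.32 -0.06]
97.7 [-0.02  0.31 -0.08]
102.2 [-0.02  0.31 -0.11]
106.7 [-0.01  0.3  -0.13]
111.2 [-0.01  0.29 -0.15]
115.7 [-0.01  0.27 -0.18]
120.2 [-0.01  0.26 -0.2 ]
```

View pics/e_scene.png

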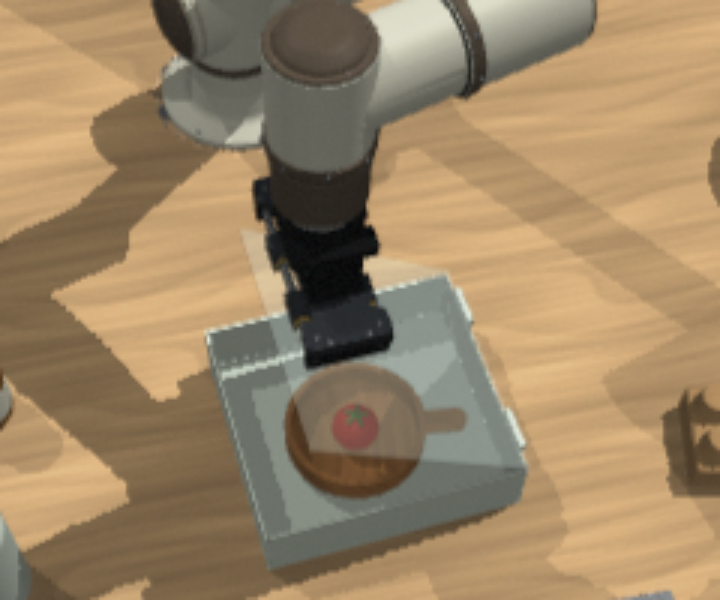

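The lid is swinging up with the fingers, at about 35°. I'll continue.

move_arm(
  series=[
    [[0, 0, 0, 0, 0.25, 0.21, 0], [0, 0, 0, -0.01, 0.25, 0.21, 0], [0, 0, 0, -0.01, 0.27, 0.19, 0], [0, 0, 0, -0.01, 0.28, 0.16, 0], [0, 0, 0, -0.01, 0.29, 0.14, 0], [0, 0, 0, -0.02, 0.3, 0.12, 0], [0, 0, 0, -0.02, 0.31, 0.09, 0], [0, 0, 0, -0.02, 0.32, 0.07, 0], [0, 0, 0, 0, 0, 0, 0]],
  ],
)

```text
time_s: 8.05
tcp_pos: [0.522, 0.1294, 0.3204]
ee_rot: [[-0.013, -0.998, -0.055], [-0.009, -0.055, 0.998], [-1.0, 0.013, -0.009]]
wrist_force: [-2.7, -1.6, 4.8]
gripper_width: 0.305
```

```bash
python3 arc.py
```

```text
[0.52203632 0.12935184 0.32043447] [-0.013 -0.009 -1.   ] [-2.7 -1.6  4.8] 0.3045273235956874
R 0.25117542175630075 lid deg 72.32780790424408
76.8 [ 0.01  0.33 -0.  ]
81.3 [-0.02  0.33  0.01]
85.8 [-0.02  0.33 -0.02]
90.3 [-0.02  0.32 -0.04]
94.8 [-0.02  0.32 -0.07]
99.3 [-0.02  0.31 -0.09]
103.8 [-0.02  0.3  -0.12]
108.3 [-0.01  0.29 -0.14]
112.8 [-0.01  0.28 -0.16]
117.3 [-0.01  0.27 -0.18]
121.8 [-0.01  0.25 -0.2 ]
126.3 [-0.01  0.24 -0.22]
130.8 [-0.01  0.22 -0.24]
135.3 [-0.01  0.2  -0.26]
139.8 [-0.01  0.18 -0.27]
144.3 [-0.01  0.16 -0.29]
148.8 [-0.01  0.13 -0.3 ]
153.3 [-0.01  0.11 -0.31]
157.8 [-0.    0.09 -0.31]
```

move_arm(
  series=[
    [[0, 0, 0, 0, 0.33, 0, 0], [0, 0, 0, -0.01, 0.33, 0.01, 0], [0, 0, 0, -0.01, 0.33, -0.02, 0], [0, 0, 0, -0.01, 0.32, -0.04, 0], [0, 0, 0, -0.01, 0.32, -0.07, 0], [0, 0, 0, -0.01, 0.31, -0.09, 0], [0, 0, 0, 0, 0.28, -0.1, 0], [0, 0, 0, 0, 0, 0, 0]],
  ],
)

```text
time_s: 9.05
tcp_pos: [0.5147, 0.2714, 0.3003]
ee_rot: [[-0.02, -0.998, -0.055], [-0.008, -0.055, 0.998], [-1.0, 0.021, -0.007]]
wrist_force: [-4.0, 1.2, 4.0]
gripper_width: 0.306
```

```bash
python3 arc.py|head -4
python3 - <<'E'
from h import *
for c in("scene","wrist"):
    p,d=viewer.capture(c); cv2.imwrite(f"pics/f_{c}.png",p[:,:,::-1])
E
```

```text
[0.51473869 0.27136794 0.30033307] [-0.02  -0.008 -1.   ] [-4.   1.2  4. ] 0.30595343961936616
R 0.2514042411811803 lid deg 105.53800724787224
110.0 [ 0.02  0.28 -0.18]
114.5 [-0.01  0.28 -0.17]
```

View pics/f_scene.png

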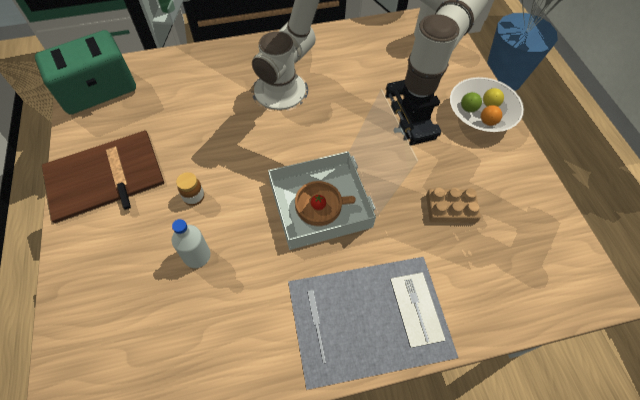

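The lid is at ~105°, past upright. I'll release it, let it fall onto the stop, and retreat upward.

move_arm(
  series=[
    [[0, 0, 0, 0, 0, 0, 1], [0, 0, 0, 0, 0, 0, 1], [0, 0, 0, 0, 0, 0, 1], [0, 0, 0, 0, 0, 0, 1], [0, 0, 0, 0, 0, 0, 1], [0, 0, 0, 0, 0, 0, 1], [0, 0, 0, 0, 0, 0.3, 1], [0, 0, 0, 0, 0, 0.6, 1], [0, 0, 0, 0, 0, 0.8, 1], [0, 0, 0, 0, 0, 0.2, 1]],
  ],
)

```text
time_s: 10.4
tcp_pos: [0.5159, 0.2688, 0.4147]
ee_rot: [[-0.021, -0.998, -0.052], [-0.011, -0.052, 0.999], [-1.0, 0.022, -0.01]]
wrist_force: [0.5, 0.0, -0.0]
gripper_width: 0.999
```

Run:
```python
from h import *
s=r.sense();print(s["tcp_pos"],s["wrist_force"].round(1),s["gripper_width"],s["joints"].round(1))
for cam in ("top","scene"):
    p,d=viewer.capture(cam); np.save(f"{cam}_d.npy",d); np.save(f"{cam}_p.npy",p)
    cv2.imwrite(f"pics/g_{cam}.png",p[:,:,::-1])
    big=cv2.resize(p[150:270,220:400] if cam=="top" else p[130:260,240:440],None,fx=4,fy=4,interpolation=cv2.INTER_CUBIC)
    cv2.imwrite(f"pics/gz_{cam}.png",big[:,:,::-1])
    for n,z in (("dish",.048),("dish_handle",.036),("tomato_center",.037)):
        for f in spotter.trace(cam,n)[:2]:
            m=f["mask"]; X=cloud(cam,d,m)
            print(cam,n,round(f["conf"],2),np.round(f["centre"],1),np.round(ray(cam,f["centre"],z)[0],3),np.round(np.median(X,0),3),m.sum(),X.min(0).round(3),X.max(0).round(3))
    c=cloud(cam,d,np.ones_like(d,bool))
    k=c[(abs(c[:,0]-.527)<.11)&(abs(c[:,1]-.03)<.12)&(c[:,2]>.043)&(c[:,2]<.053)]
    # circle fit outer
    def fit(P):
        A=np.c_[2*P[:,:2],np.ones(len(P))]; x=np.linalg.lstsq(A,(P[:,:2]**2).sum(1),rcond=None)[0]; return x[:2],np.sqrt(x[2]+x[:2]@x[:2])
    k=k[np.hypot(k[:,0]-.527,k[:,1]-.02)<.09]
    print("rim",len(k),fit(k),k.min(0),k.max(0))
```

```text
[0.51585688 0.26883444 0.41469834] [ 0.5  0.  -0. ] 0.998596559489427 [ 43.3  14.8  14.4  -0.4 -90.9 -40.3]
top dish 0.82 [308.1 207.6] [0.543 0.032 0.048] [0.545 0.027 0.02 ] 1491 [ 0.465 -0.053 -0.001] [0.614 0.139 0.054]
top dish 0.37 [296.3 103.6] [0.907 0.076 0.048] [0.917 0.077 0.003] 9334 [ 0.763 -0.133 -0.011] [1.078 0.292 0.017]
top dish_handle 0.72 [309.4 206.8] [0.547 0.028 0.036] [0.545 0.026 0.02 ] 1517 [ 0.465 -0.053 -0.002] [0.62  0.143 0.054]
top tomato_center 0.59 [310.1 208. ] [0.543 0.026 0.037] [0.537 0.022 0.054] 168 [ 0.515 -0.001  0.013] [0.566 0.044 0.07 ]
rim 360 (array([0.54039162, 0.02216273]), np.float64(0.0654142294008484)) [ 0.46725048 -0.05190235  0.04303292] [0.61395775 0.10737983 0.05294603]
scene dish 0.76 [324.2 199.9] [0.541 0.04  0.048] [0.541 0.025 0.023] 1613 [ 0.465 -0.055  0.005] [0.616 0.139 0.058]
scene dish_handle 0.69 [328.  201.3] [0.543 0.053 0.036] [0.543 0.027 0.023] 1696 [ 0.435 -0.055 -0.003] [0.616 0.149 0.057]
scene tomato_center 0.71 [318.  201.3] [0.536 0.022 0.037] [0.549 0.018 0.056] 179 [ 0.517 -0.003  0.035] [0.566 0.043 0.068]
rim 425 (array([0.54016195, 0.02152934]), np.float64(0.06762237655698705)) [ 0.46286742 -0.05433011  0.04305894] [0.61573442 0.10802232 0.05297839]
```

View pics/gz_top.png

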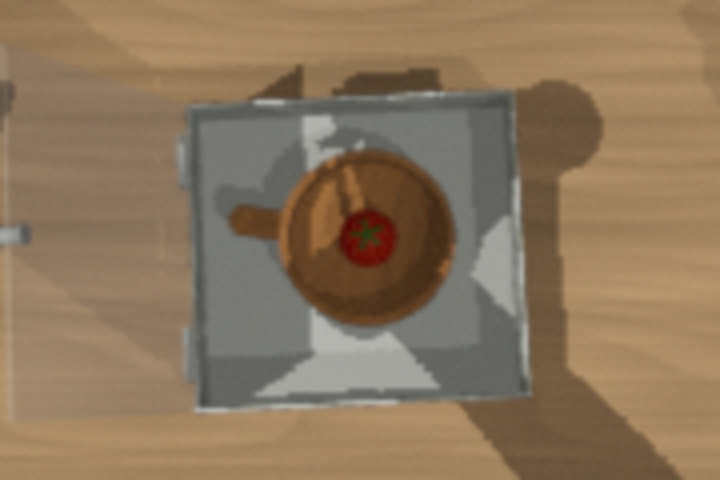

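View pics/g_scene.png

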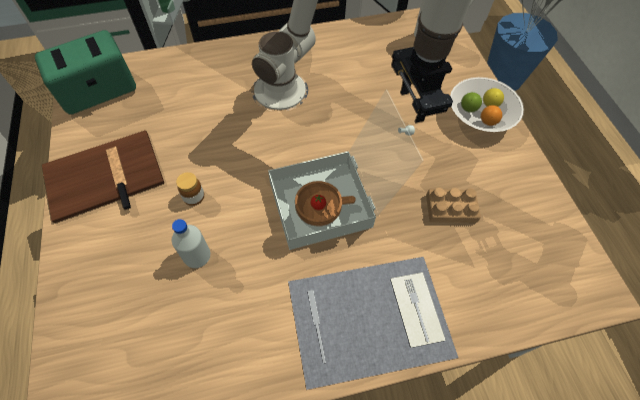

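The lid rests back on its stop and is clear of the box. In the zoomed top view the dish centre is at (366,238) and the handle at (235,220). Now the handle and mat yaws.

Run:
```python
from h import *
C=np.array([.540,.0212])
for cam in ("top","scene"):
    d=np.load(cam+"_d.npy"); p=np.load(cam+"_p.npy").astype(int)
    c=cloud(cam,d,d>0); v,u=np.nonzero(d>0); col=p[v,u]
    brown=(col[:,0]-col[:,2]>40)
    rr=np.hypot(*(c[:,:2]-C).T)
    k=c[brown&(rr>.082)&(rr<.122)&(c[:,2]>.02)&(c[:,2]<.05)&(c[:,1]>.05)]
    m=k[:,:2].mean(0); print(cam,len(k),m,k[:,2].mean(),"yaw",np.degrees(np.arctan2(m[1]-C[1],m[0]-C[0])),k.min(0),k.max(0))
    rim=c[brown&(rr>.06)&(rr<.08)&(c[:,2]>.03)]
    print(np.percentile(rim[:,2],[50,90]),cv2.minEnclosingCircle(rim[abs(rim[:,2]-.048)<.006,:2].astype(np.float32)) )
    cv2_m=[f for f in spotter.trace(cam,"mat")][0]["mask"]
    cs,_=cv2.findContours(cv2_m.astype(np.uint8),cv2.RETR_EXTERNAL,cv2.CHAIN_APPROX_NONE)
    cn=max(cs,key=len)[:,0]; X=ray(cam,cn,.003)[:,:2]
    q=cv2.approxPolyDP(X.astype(np.float32).reshape(-1,1,2),.03,True)[:,0]; print(q.round(3).tolist())
    e=X[(X[:,1]>-.11)&(X[:,1]<.26)&(X[:,0]<.82)]; f=np.polyfit(e[:,1],e[:,0],1); print("mat yaw",-np.degrees(np.arctan(f[0])),"near x at y=0",f[1])
# lid angle
d=np.load("top_d.npy"); c=cloud("top",d,d>0); k=c[(abs(c[:,0]-.515)<.03)&(abs(c[:,1]-.28)<.05)&(c[:,2]>.2)&(c[:,2]<.38)];print("knob",len(k),k.mean(0) if len(k) else 0)
```

```text
top 66 [0.55194749 0.11895589] 0.04072009338875826 yaw 83.03200644907847 [0.53868792 0.10414641 0.03311568] [0.56325807 0.13544327 0.04870304]
[0.04671395 0.05029603] ((0.5372409224510193, 0.02420889213681221), 0.07701854407787323)
[[1.0709999799728394, 0.27799999713897705], [0.781000018119812, 0.2879999876022339], [0.7680000066757202, -0.12399999797344208], [1.0579999685287476, -0.1289999932050705]]
mat yaw -2.702514620280182 near x at y=0 0.767045379141339
scene 70 [0.5547741  0.11863247] 0.04282514056968279 yaw 81.37767846676043 [0.54254427 0.09996476 0.03818364] [0.56644117 0.135844   0.04823521]
[0.04678327 0.05103085] ((0.5410020351409912, 0.023054717108607292), 0.07708363980054855)
[[0.7820000052452087, 0.29499998688697815], [0.7590000033378601, -0.11900000274181366], [1.0579999685287476, -0.1420000046491623], [1.0789999961853027, 0.2759999930858612]]
mat yaw -2.5683895565000787 near x at y=0 0.7664368611422115
knob 415 [0.51490206 0.24928789 0.29925862]
```

Dish centre is at (0.540, 0.021), handle yaw ~82°, mat yaw ~-2.5°. I'll grip the rim opposite the handle, at about (0.530, -0.049), with tool yaw -98°. First I'll move over it.

move_arm(
  series=[
    [[0, 0, 1, 0, -0.5, 0, 1], [0, 0, 1, 0.02, -0.75, 0, 1], [0, 0, 1, 0.03, -0.75, 0, 1], [0, 0, 1, 0.03, -0.75, 0, 0.9], [0, 0, 1, 0.03, -0.75, 0, 0.8], [0, 0, 1, 0.03, -0.75, -0.3, 0.7], [0, 0, 1, 0.03, -0.6, -0.5, 0.6], [0, 0, 1, 0, -0.3, -0.7, 0.5], [0, 0, 1, 0, 0, -0.7, 0.4], [0.08, -0.15, 0.9, 0, 0, -0.6, 0.35], [0, 0, 0, 0, 0, 0, 0.35]],
  ],
)

```text
time_s: 12.28
tcp_pos: [0.5228, -0.0505, 0.2346]
ee_rot: [[0.033, -0.092, -0.995], [-0.018, -0.996, 0.091], [-0.999, 0.015, -0.034]]
wrist_force: [0.6, 0.1, 0.6]
gripper_width: 0.365
```

move_arm(
  series=[
    [[0.13, 0.24, -0.34, 0.12, 0.02, -0.5, 0.35], [0, 0, 0, 0, 0, -0.7, 0.35], [0, 0, 0, 0, 0, -0.6, 0.35], [0, 0, 0, 0, 0, 0, 0.35]],
  ],
)

```text
time_s: 12.78
tcp_pos: [0.5368, -0.0485, 0.1322]
ee_rot: [[0.012, -0.146, -0.989], [-0.001, -0.989, 0.146], [-1.0, -0.0, -0.012]]
wrist_force: [0.4, -0.2, 0.5]
gripper_width: 0.351
```

Run:
```python
from h import *
s=r.sense();t=s["tcp_pos"];print(t,s["ee_rot"].round(3).tolist(),s["gripper_width"])
p,d=viewer.capture("wrist"); cv2.imwrite("pics/i_wrist.png",p[:,:,::-1])
c=cloud("wrist",d,d>0); v,u=np.nonzero(d>0); col=p[v,u].astype(int)
brown=(col[:,0]-col[:,2]>40)
k=c[brown&(abs(c[:,2]-.048)<.005)&(np.hypot(c[:,0]-.54,c[:,1]-.021)<.09)]
print(len(k),k.min(0),k.max(0)) 
A=np.c_[2*k[:,:2],np.ones(len(k))]; x=np.linalg.lstsq(A,(k[:,:2]**2).sum(1),rcond=None)[0]; print(x[:2],np.sqrt(x[2]+x[:2]@x[:2]))
```

```text
[ 0.53682664 -0.04849964  0.13221589] [[0.012, -0.146, -0.989], [-0.001, -0.989, 0.146], [-1.0, -0.0, -0.012]] 0.35113522887312065
4726 [ 0.47579726 -0.05511652  0.04300376] [0.61780729 0.11009529 0.05299757]
[0.54902056 0.02120532] 0.06395538477199927
```

View pics/i_wrist.png

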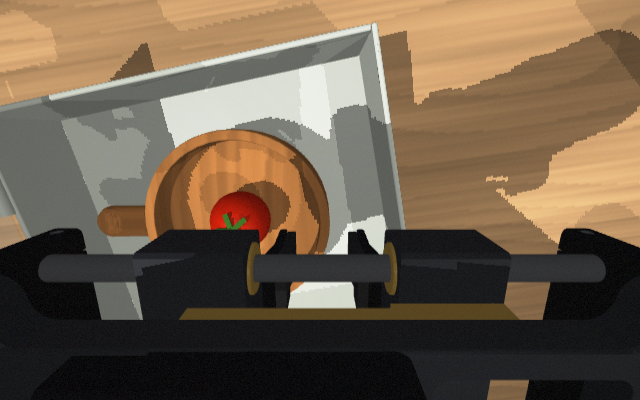

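The wrist view shows the rim passing between the fingers at (320,270), the tomato at (240,215), and the handle pointing left. I'll check the handle yaw from this view.

Run:
```python
from h import *
p,d=viewer.capture("wrist")
c=cloud("wrist",d,d>0); v,u=np.nonzero(d>0); col=p[v,u].astype(int)
brown=(col[:,0]-col[:,2]>40)
rr=np.hypot(c[:,0]-.541,c[:,1]-.021)
# outer rim: top band fit w/ fixed radius 75
from scipy.optimize import least_squares
k=c[brown&(c[:,2]>.044)&(c[:,2]<.051)&(rr<.085)]
ang=np.arctan2(k[:,1]-.021,k[:,0]-.541); R=np.hypot(k[:,0]-.541,k[:,1]-.021)
o=[]
for b in np.arange(-180,180,5):
    s=(np.degrees(ang)>=b)&(np.degrees(ang)<b+5)
    if s.sum()>15 and not 65<b<100: o.append(k[s][np.argsort(R[s])[-4]])
o=np.array(o); f=least_squares(lambda x:np.hypot(o[:,0]-x[0],o[:,1]-x[1])-.075,[.541,.021],loss="soft_l1",f_scale=.002); print(len(o),f.x,f.fun.round(4))
h=c[brown&(rr>.085)&(rr<.118)&(c[:,2]>.025)&(c[:,2]<.05)&(c[:,1]>.05)]
m=h[:,:2].mean(0); print(len(h),m,np.degrees(np.arctan2(*(m-f.x)[::-1])))
t=k[:,0:0]
red=(col[:,0]>120)&(col[:,1]<60)&(rr<.06); print("tom",c[red].min(0),c[red].max(0))
```

```text
41 [0.54120955 0.01990682] [-0.0015 -0.0012 -0.0011 -0.0016 -0.001  -0.0006 -0.0004 -0.0006 -0.0004
 -0.0004 -0.0002 -0.0002  0.0001  0.      0.0003  0.0002  0.      0.0002
  0.0002  0.0003  0.0002  0.0002  0.0002  0.      0.0001  0.0001 -0.0002
 -0.0002 -0.0003 -0.0003 -0.0002 -0.0004 -0.0005 -0.0007 -0.0005 -0.0006
 -0.0007 -0.0009 -0.0008 -0.0011 -0.0009]
1051 [0.55709157 0.11935057] 80.92600362281843
tom [ 0.52366113 -0.00313788  0.01454432] [0.56573538 0.04110066 0.06302597]
```

move_arm(
  series=[
    [[0, 0.09, 0, -0.11, -0.02, -0.4, 0.35], [0, 0, 0, 0, 0, -0.5, 0.35], [0, 0, 0, 0, 0, -0.3, 0.35], [0, 0, 0, 0, 0, 0, 0.35], [0, 0, 0, 0, 0, 0, 0.35]],
  ],
)

```text
time_s: 13.5
tcp_pos: [0.5428, -0.0477, 0.0752]
ee_rot: [[0.032, -0.143, -0.989], [0.002, -0.99, 0.143], [-0.999, -0.006, -0.032]]
wrist_force: [-0.5, 0.4, 0.4]
gripper_width: 0.347
```

Descending drifts the tool in x and tilt. I'll correct that in place and then descend more gently.

move_arm(
  series=[
    [[0.01, 0.25, 0, -0.2, -0.03, 0, 0.35], [0, 0, 0, 0, 0, 0, 0.35], [0, 0, 0, 0, 0, 0, 0.35]],
  ],
)

```text
time_s: 13.88
tcp_pos: [0.5339, -0.049, 0.0798]
ee_rot: [[0.006, -0.143, -0.99], [0.004, -0.99, 0.143], [-1.0, -0.005, -0.006]]
wrist_force: [-0.2, 0.3, -0.9]
gripper_width: 0.351
```

move_arm(
  series=[
    [[-0.02, 0.08, -0.02, -0.08, -0.01, -0.15, 0.35], [0, 0.03, 0, -0.02, 0, -0.15, 0.35], [0, 0.05, 0, -0.03, 0, -0.12, 0.35], [0, 0.03, 0, -0.02, 0, -0.1, 0.35], [0, 0, 0, 0, 0, 0, 0.35]],
  ],
)

```text
time_s: 14.5
tcp_pos: [0.5241, -0.0496, 0.0459]
ee_rot: [[-0.023, -0.146, -0.989], [0.001, -0.989, 0.146], [-1.0, 0.002, 0.023]]
wrist_force: [-0.2, -0.3, 0.7]
gripper_width: 0.352
```

move_arm(
  series=[
    [[0, -0.15, 0, 0.1, 0, 0, 0.35], [0, 0, 0, 0, 0, 0, 0.35], [0, 0, 0, 0, 0, 0, 0.35]],
  ],
)

```text
time_s: 14.88
tcp_pos: [0.531, -0.0496, 0.0463]
ee_rot: [[0.001, -0.146, -0.989], [0.001, -0.989, 0.146], [-1.0, -0.001, -0.001]]
wrist_force: [-0.3, 0.6, -0.1]
gripper_width: 0.348
```

Run:
```python
from h import *
s=r.sense();t=s["tcp_pos"];print(t,s["wrist_force"].round(1),s["ee_rot"].round(3).tolist(),s["gripper_width"])
for cam in("wrist","scene"):
    p,d=viewer.capture(cam); 
    if cam=="scene": p=cv2.resize(p[100:260,220:420],None,fx=4,fy=4,interpolation=cv2.INTER_CUBIC)[:600,:800]
    cv2.imwrite(f"pics/j_{cam}.png",p[:,:,::-1])
```

```text
[ 0.53104946 -0.04955539  0.04630659] [-0.3  0.6 -0.1] [[0.001, -0.146, -0.989], [0.001, -0.989, 0.146], [-1.0, -0.001, -0.001]] 0.34762655444006463
```

View pics/j_wrist.png

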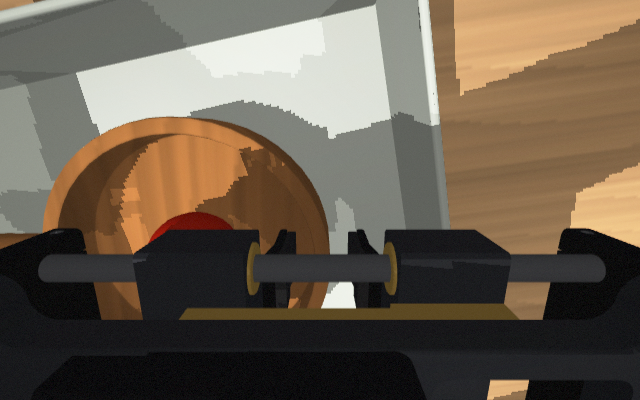

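View pics/j_scene.png

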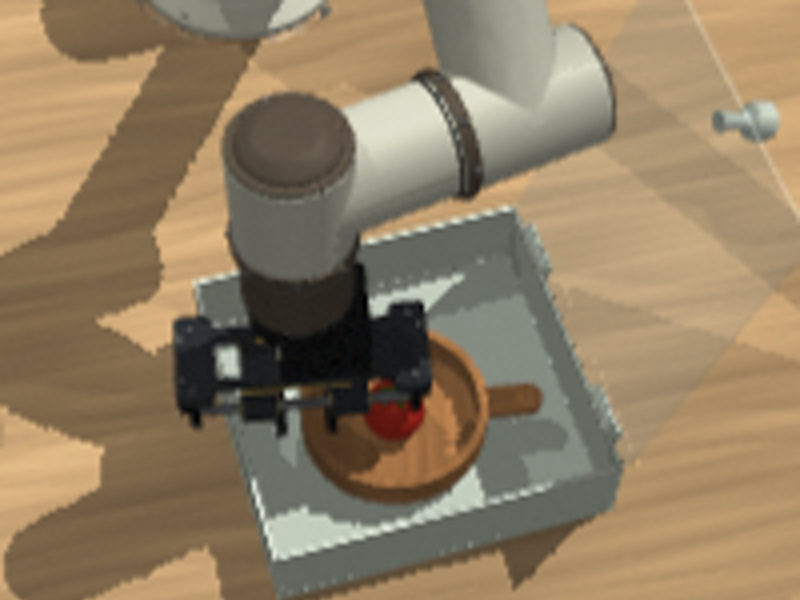

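The pose is exact and the rim is centred between the pads at (322,270). I'll close gradually.

move_arm(
  series=[
    [[0, 0, 0, 0, 0, 0, 0.28], [0, 0, 0, 0, 0, 0, 0.24], [0, 0, 0, 0, 0, 0, 0.2], [0, 0, 0, 0, 0, 0, 0.17], [0, 0, 0, 0, 0, 0, 0.14], [0, 0, 0, 0, 0, 0, 0.12], [0, 0, 0, 0, 0, 0, 0.1], [0, 0, 0, 0, 0, 0, 0.08], [0, 0, 0, 0, 0, 0, 0.06], [0, 0, 0, 0, 0, 0, 0], [0, 0, 0, 0, 0, 0, 0], [0, 0, 0, 0, 0, 0, 0], [0, 0, 0, 0, 0, 0, 0]],
  ],
)

```text
time_s: 16.6
tcp_pos: [0.5308, -0.0497, 0.0465]
ee_rot: [[0.0, -0.145, -0.989], [0.001, -0.989, 0.145], [-1.0, -0.001, -0.0]]
wrist_force: [-0.6, -0.4, -0.6]
gripper_width: 0.093
```

```bash
cat > look.py <<'E'
from h import *
import sys
s=r.sense();t=s["tcp_pos"];print(s["time_s"],t.round(4),s["wrist_force"].round(1),s["moment"].round(2),s["ee_rot"].round(3).tolist(),s["gripper_width"],s["joints"].round(1))
for cam in("wrist","scene"):
    p,d=viewer.capture(cam); np.save(f"L_{cam}_d.npy",d);np.save(f"L_{cam}_p.npy",p)
    c=cloud(cam,d,d>0); v,u=np.nonzero(d>0); col=p[v,u].astype(int)
    red=(col[:,0]>90)&(col[:,1]<50)&(col[:,2]<60)&(np.hypot(c[:,0]-t[0],c[:,1]-t[1])<.15)
    if red.any(): print(cam,"tomato",red.sum(),c[red].min(0).round(3),c[red].max(0).round(3))
    if cam=="scene": p=cv2.resize(p[90:250,220:420],None,fx=4,fy=4,interpolation=cv2.INTER_CUBIC)[:600,:800]
    cv2.imwrite(f"pics/{sys.argv[1]}_{cam}.png",p[:,:,::-1])
E
python3 look.py k
```

```text
16.6 [ 0.5308 -0.0497  0.0465] [-0.6 -0.4 -0.6] [-0.14 -0.01  0.01] [[0.0, -0.145, -0.989], [0.001, -0.989, 0.145], [-1.0, -0.001, -0.0]] 0.09269982376106496 [ 12.1  26.2 -25.9  -0.1 -37.8  69.6]
wrist tomato 2134 [ 0.525 -0.006  0.011] [0.566 0.039 0.113]
scene tomato 86 [ 0.521 -0.004  0.036] [0.574 0.043 0.098]
```

move_arm(
  series=[
    [[0, 0, 0, 0, 0, 0.04, 0], [0, 0, 0, 0, 0, 0.07, 0], [0, 0, 0, 0, 0, 0.1, 0], [0, 0, 0, 0, 0, 0.1, 0], [0, 0, 0, 0, 0, 0.07, 0], [0, 0, 0, 0, 0, 0.03, 0], [0, 0, 0, 0, 0, 0, 0]],
  ],
)

```text
time_s: 17.58
tcp_pos: [0.5298, -0.0497, 0.0722]
ee_rot: [[-0.002, -0.146, -0.989], [0.001, -0.989, 0.146], [-1.0, -0.001, 0.002]]
wrist_force: [-0.2, 0.0, -1.6]
gripper_width: 0.09
```

```bash
python3 look.py l
```

```text
17.575 [ 0.5298 -0.0497  0.0722] [-0.2  0.  -1.6] [-0.19  0.02  0.04] [[-0.002, -0.146, -0.989], [0.001, -0.989, 0.146], [-1.0, -0.001, 0.002]] 0.0904419263989095 [ 12.1  24.  -24.7  -0.1 -41.4  69.6]
wrist tomato 2191 [ 0.524 -0.007  0.036] [0.565 0.039 0.138]
scene tomato 83 [0.523 0.002 0.067] [0.578 0.04  0.128]
```

View pics/l_scene.png

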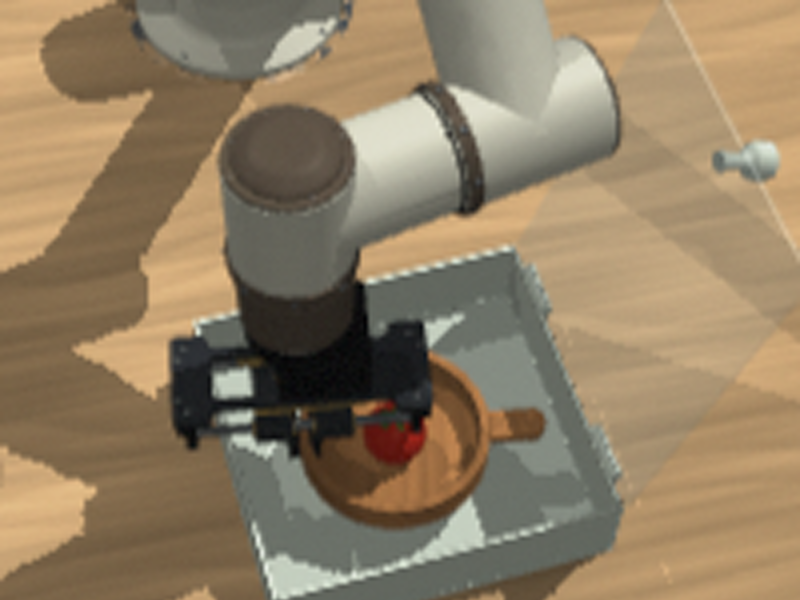

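The dish is rising level with the tomato central. I'll keep lifting.

move_arm(
  series=[
    [[0, 0, 0, 0, 0, 0.04, 0], [0, 0, 0, 0, 0, 0.08, 0], [0, 0, 0, 0, 0, 0.12, 0], [0, 0, 0, 0, 0, 0.14, 0], [0, 0, 0, 0, 0, 0.14, 0], [0, 0, 0, 0, 0, 0.14, 0], [0, 0, 0, 0, 0, 0.14, 0], [0, 0, 0, 0, 0, 0.14, 0], [0, 0, 0, 0, 0, 0.14, 0], [0, 0, 0, 0, 0, 0.1, 0], [0, 0, 0, 0, 0, 0.06, 0], [0, 0, 0, 0, 0, 0.03, 0], [0, 0, 0, 0, 0, 0, 0]],
  ],
)

```text
time_s: 19.3
tcp_pos: [0.5292, -0.0498, 0.1536]
ee_rot: [[-0.002, -0.146, -0.989], [0.001, -0.989, 0.146], [-1.0, -0.001, 0.002]]
wrist_force: [0.1, 0.1, -2.2]
gripper_width: 0.095
```

```bash
python3 look.py m
```

```text
19.3 [ 0.5292 -0.0498  0.1536] [ 0.1  0.1 -2.2] [-0.21  0.03  0.06] [[-0.002, -0.146, -0.989], [0.001, -0.989, 0.146], [-1.0, -0.001, 0.002]] 0.09492324082816742 [ 12.1  17.9 -19.6  -0.1 -52.6  69.6]
wrist tomato 2196 [ 0.524 -0.008  0.118] [0.565 0.038 0.22 ]
scene tomato 105 [ 0.523 -0.001  0.147] [0.58  0.042 0.213]
```

View pics/m_scene.png

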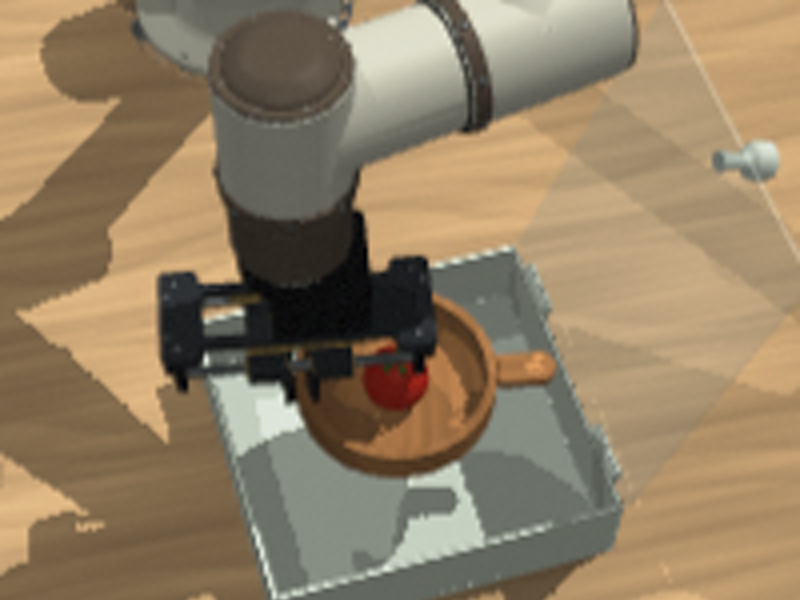

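move_arm(
  series=[
    [[0, 0, 0, 0, 0, 0.04, 0], [0, 0, 0, 0, 0, 0.08, 0], [0, 0, 0, 0, 0, 0.12, 0], [0, 0, 0, 0, 0, 0.14, 0], [0, 0, 0, 0, 0, 0.14, 0], [0, 0, 0, 0, 0, 0.14, 0], [0, 0, 0, 0, 0, 0.14, 0], [0, 0, 0, 0, 0, 0.14, 0], [0, 0, 0, 0, 0, 0.14, 0], [0, 0, 0, 0, 0, 0.12, 0], [0, 0, 0, 0, 0, 0.08, 0], [0, 0, 0, 0, 0, 0.05, 0], [0, 0, 0, 0, 0, 0.02, 0], [0, 0, 0, 0, 0, 0, 0]],
  ],
)

```text
time_s: 21.15
tcp_pos: [0.5288, -0.0498, 0.2401]
ee_rot: [[-0.003, -0.146, -0.989], [0.001, -0.989, 0.146], [-1.0, -0.0, 0.003]]
wrist_force: [-0.1, 0.3, -1.6]
gripper_width: 0.093
```

```bash
python3 look.py n
cat > dish.py <<'E'
from h import *
from scipy.optimize import least_squares
s=r.sense();t=s["tcp_pos"];y=s["ee_rot"][:,1]; C0=(t-.071*y)[:2]; zt=t[2]-.0425+.044   # expected centre, rim z
print("expected centre",C0.round(4),"rim z",zt.round(4),"handle yaw exp",np.degrees(np.arctan2(-y[1],-y[0])))
for cam in("wrist","scene"):
    d=np.load(f"L_{cam}_d.npy");p=np.load(f"L_{cam}_p.npy")
    c=cloud(cam,d,d>0); v,u=np.nonzero(d>0); col=p[v,u].astype(int)
    brown=(col[:,0]-col[:,2]>35)&(col[:,0]<240)&~((col[:,0]>90)&(col[:,1]<50))
    R=np.hypot(*(c[:,:2]-C0).T); a=np.degrees(np.arctan2(c[:,1]-C0[1],c[:,0]-C0[0]))
    rel=(a-np.degrees(np.arctan2(-y[1],-y[0]))+180)%360-180
    k=brown&(R>.064)&(R<.078)&(abs(c[:,2]-zt)<.02)&(abs(rel)<150)
    P=c[k]; A=[]
    for b in range(-180,180,8):
        q=P[(a[k]>=b)&(a[k]<b+8)]
        if len(q)>4: A.append(np.r_[np.median(q[q[:,2]>=np.percentile(q[:,2],60)],0)])
    A=np.array(A); 
    f=least_squares(lambda x:x[0]+(A[:,:2]-C0)@x[1:]-A[:,2],[zt,0,0],loss="soft_l1",f_scale=.001).x
    print(cam,"rim plane z",f[0].round(4),"slopes",f[1:].round(3),len(A))
    h=c[brown&(R>.085)&(R<.117)&(abs(c[:,2]-zt+.01)<.02)&(abs(rel)<25)]
    if len(h): m=h[:,:2].mean(0)-C0; print("handle",len(h),h.mean(0).round(3),"yaw",np.degrees(np.arctan2(m[1],m[0])))
    red=(col[:,0]>90)&(col[:,1]<50)&(R<.06)&(c[:,2]>zt-.03)&(c[:,2]<zt+.03); T=c[red]
    if len(T)>20:
        f=least_squares(lambda x:np.linalg.norm(T-x,axis=1)-.025,np.r_[C0,zt-.01],loss="soft_l1",f_scale=.002).x; print("tomato",len(T),f.round(4),"off",(f[:2]-C0).round(4))
E
python3 dish.py
```

```text
21.15 [ 0.5288 -0.0498  0.2401] [-0.1  0.3 -1.6] [-0.21  0.04 -0.03] [[-0.003, -0.146, -0.989], [0.001, -0.989, 0.146], [-1.0, -0.0, 0.003]] 0.0929256152384763 [ 12.1  13.  -12.7  -0.1 -64.5  69.6]
wrist tomato 2195 [ 0.523 -0.007  0.204] [0.565 0.039 0.307]
scene tomato 126 [ 0.529 -0.004  0.231] [0.577 0.043 0.294]
expected centre [0.5391 0.0204] rim z 0.2414 handle yaw exp 81.5924665533113
wrist rim plane z 0.2334 slopes [ 0.109 -0.035] 25
handle 472 [0.565 0.113 0.231] yaw 74.45381331014806
tomato 2176 [0.5392 0.0198 0.2292] off [ 0.0001 -0.0007]
scene rim plane z 0.2425 slopes [0.001 0.009] 26
handle 94 [0.556 0.12  0.235] yaw 80.56163408194384
tomato 123 [0.5372 0.0214 0.233 ] off [-0.0019  0.001 ]
```

View pics/n_wrist.png

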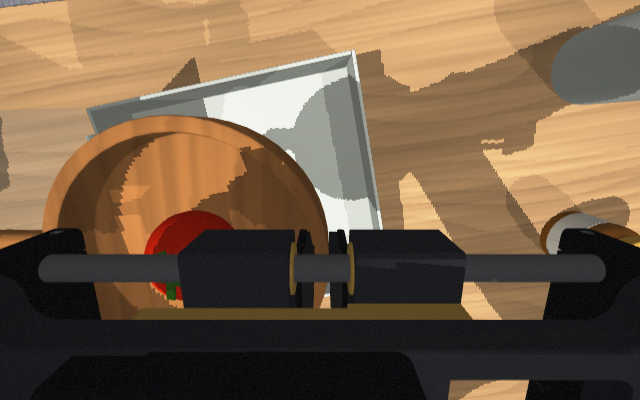

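Scene-camera fit: rim level within 0.01 rad, tomato centred, underside ~0.197 m. I'll turn about the dish's centre in chunks.

```bash
cat > turn.py <<'E'
from h import *
import sys
s=r.sense();t=s["tcp_pos"];x=s["ee_rot"][:,0];y=s["ee_rot"][:,1];C=np.array([.539,.0205]); yaw=np.degrees(np.arctan2(y[1],y[0]))
c=t[:2]-.071*y[:2]; print("t",s["time_s"],"tcp",t.round(4),"yaw",yaw,"centre",c.round(4),"toolx",x.round(4))
e=(C-c); prof=eval(sys.argv[1]); n=len(prof)
for i,a in enumerate(prof):
    p0=.071*np.array([np.cos(np.radians(yaw)),np.sin(np.radians(yaw))]); yaw+=a
    p1=.071*np.array([np.cos(np.radians(yaw)),np.sin(np.radians(yaw))]); sh=(p1-p0)+e/n
    print(round(a/8,3),(sh/.06).round(3), "end yaw",round(yaw,1))
E
python3 turn.py "[-1,-2,-3,-4,-4,-4,-4,-4,-3,-2,-1]"
```

```text
t 21.25 tcp [ 0.5287 -0.0498  0.2399] yaw -98.40753344668872 centre [0.5391 0.0204] toolx [-3.3e-03  9.0e-04 -1.0e+00]
-0.125 [-0.021  0.003] end yaw -99.4
-0.25 [-0.041  0.008] end yaw -101.4
-0.375 [-0.061  0.014] end yaw -104.4
-0.5 [-0.079  0.023] end yaw -108.4
-0.5 [-0.078  0.029] end yaw -112.4
-0.5 [-0.075  0.034] end yaw -116.4
-0.5 [-0.073  0.039] end yaw -120.4
-0.5 [-0.07   0.044] end yaw -124.4
-0.375 [-0.05   0.036] end yaw -127.4
-0.25 [-0.033  0.026] end yaw -129.4
-0.125 [-0.016  0.013] end yaw -130.4
```

move_arm(
  series=[
    [[0, 0, -0.125, -0.021, 0.003, 0, 0], [0, 0, -0.25, -0.041, 0.008, 0, 0], [0, 0, -0.375, -0.061, 0.014, 0, 0], [0, 0, -0.5, -0.079, 0.023, 0, 0], [0, 0, -0.5, -0.078, 0.029, 0, 0], [0, 0, -0.5, -0.075, 0.034, 0, 0], [0, 0, -0.5, -0.073, 0.039, 0, 0], [0, 0, -0.5, -0.07, 0.044, 0, 0], [0, 0, -0.375, -0.05, 0.036, 0, 0], [0, 0, -0.25, -0.033, 0.026, 0, 0], [0, 0, -0.125, -0.016, 0.013, 0, 0], [0, 0, 0, 0, 0, 0, 0]],
  ],
)

```text
time_s: 22.75
tcp_pos: [0.4892, -0.0333, 0.2379]
ee_rot: [[-0.008, -0.668, -0.744], [0.004, -0.744, 0.668], [-1.0, 0.003, 0.009]]
wrist_force: [0.9, -0.9, -2.4]
gripper_width: 0.095
```

```bash
python3 look.py o;python3 dish.py; python3 turn.py "[-1,-2,-3,-4,-4,-4,-4,-4,-3,-2,-1]"
```

```text
22.75 [ 0.4892 -0.0333  0.2379] [ 0.9 -0.9 -2.4] [-0.08  0.08  0.03] [[-0.008, -0.668, -0.744], [0.004, -0.744, 0.668], [-1.0, 0.003, 0.009]] 0.0948342212705491 [ 14.9   9.3 -17.8  -0.4 -63.4  33.3]
wrist tomato 1994 [ 0.526 -0.024  0.202] [0.562 0.036 0.312]
scene tomato 122 [ 0.53  -0.     0.226] [0.561 0.042 0.255]
expected centre [0.5368 0.0195] rim z 0.2394 handle yaw exp 48.111040946504
wrist rim plane z 0.2314 slopes [ 0.063 -0.085] 24
handle 474 [0.61  0.083 0.228] yaw 40.961466665612065
tomato 1967 [0.5371 0.0194 0.227 ] off [ 0.0003 -0.0001]
scene rim plane z 0.2408 slopes [-0.021 -0.003] 30
handle 96 [0.605 0.093 0.233] yaw 47.25817568562678
tomato 122 [0.5356 0.0195 0.2301] off [-0.0012  0.    ]
t 22.85 tcp [ 0.4894 -0.0334  0.2379] yaw -131.888959053496 centre [0.5368 0.0195] toolx [-0.0082  0.0036 -1.    ]
-0.125 [-0.012  0.015] end yaw -132.9
-0.25 [-0.026  0.03 ] end yaw -134.9
-0.375 [-0.039  0.046] end yaw -137.9
-0.5 [-0.05   0.065] end yaw -141.9
-0.5 [-0.045  0.068] end yaw -145.9
-0.5 [-0.041  0.072] end yaw -149.9
-0.5 [-0.036  0.074] end yaw -153.9
-0.5 [-0.03   0.077] end yaw -157.9
-0.375 [-0.018  0.06 ] end yaw -160.9
-0.25 [-0.009  0.041] end yaw -162.9
-0.125 [-0.003  0.021] end yaw -163.9
```

View pics/o_scene.png

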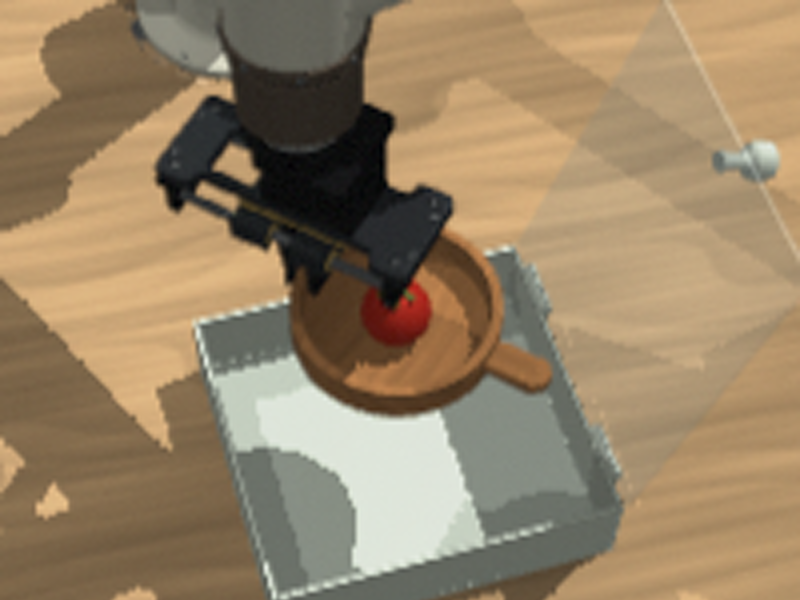

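Turned ~33°, tomato within 2 mm of the middle. I'll turn on with a small levelling correction.

move_arm(
  series=[
    [[0, 0, -0.125, -0.012, 0.015, 0, 0], [0, -0.01, -0.25, -0.026, 0.03, 0, 0], [0, -0.02, -0.375, -0.039, 0.046, 0, 0], [0, -0.02, -0.5, -0.05, 0.065, 0, 0], [0, -0.02, -0.5, -0.045, 0.068, 0, 0], [0, -0.02, -0.5, -0.041, 0.072, 0, 0], [0, -0.01, -0.5, -0.036, 0.074, 0, 0], [0, 0, -0.5, -0.03, 0.077, 0, 0], [0, 0, -0.375, -0.018, 0.06, 0, 0], [0, 0, -0.25, -0.009, 0.041, 0, 0], [0, 0, -0.125, -0.003, 0.021, 0, 0], [0, 0, 0, 0, 0, 0, 0]],
  ],
)

```text
time_s: 24.35
tcp_pos: [0.4697, 0.0019, 0.2375]
ee_rot: [[0.007, -0.968, -0.253], [0.003, -0.253, 0.968], [-1.0, -0.007, 0.001]]
wrist_force: [-0.7, 0.6, -2.6]
gripper_width: 0.091
```

```bash
python3 look.py q;python3 dish.py; python3 turn.py "[-1,-2,-3,-4,-3,-2,-1.5,-1]"
```

```text
24.35 [0.4697 0.0019 0.2375] [-0.7  0.6 -2.6] [ 0.02  0.18 -0.06] [[0.007, -0.968, -0.253], [0.003, -0.253, 0.968], [-1.0, -0.007, 0.001]] 0.09084926037262694 [ 20.1   6.8 -21.   -0.  -61.9  -5.4]
wrist tomato 2142 [ 0.512 -0.018  0.203] [0.563 0.036 0.313]
scene tomato 159 [ 0.523 -0.004  0.226] [0.564 0.043 0.293]
expected centre [0.5384 0.0197] rim z 0.2389 handle yaw exp 14.636153199454643
wrist rim plane z 0.2311 slopes [ 0.022 -0.118] 24
handle 478 [0.635 0.033 0.229] yaw 7.700093161216735
tomato 2128 [0.5394 0.02   0.2272] off [0.001  0.0002]
scene rim plane z 0.2409 slopes [ 0.007 -0.001] 34
handle 97 [0.637 0.045 0.234] yaw 14.300943516077464
tomato 158 [0.5377 0.0205 0.2295] off [-0.0008  0.0008]
t 24.45 tcp [0.4697 0.0018 0.2374] yaw -165.36384680054536 centre [0.5384 0.0197] toolx [ 0.0065  0.0031 -1.    ]
-0.125 [-0.004  0.022] end yaw -166.4
-0.25 [-0.008  0.042] end yaw -168.4
-0.375 [-0.01   0.063] end yaw -171.4
-0.5 [-0.008  0.084] end yaw -175.4
-0.375 [-0.002  0.063] end yaw -178.4
-0.25 [0.001 0.043] end yaw -180.4
-0.188 [0.002 0.033] end yaw -181.9
-0.125 [0.002 0.022] end yaw -182.9
```

move_arm(
  series=[
    [[0, 0, -0.125, -0.004, 0.022, 0, 0], [0, 0.01, -0.25, -0.008, 0.042, 0, 0], [0, 0.01, -0.375, -0.01, 0.063, 0, 0], [0, 0.01, -0.5, -0.008, 0.084, 0, 0], [0, 0.01, -0.375, -0.002, 0.063, 0, 0], [0, 0, -0.25, 0.001, 0.043, 0, 0], [0, 0, -0.188, 0.002, 0.033, 0, 0], [0, 0, -0.125, 0.002, 0.022, 0, 0], [0, 0, 0, 0, 0, 0, 0], [0, 0, 0, 0, 0, 0, 0], [0, 0, 0, 0, 0, 0, 0], [0, 0, 0, 0, 0, 0, 0]],
  ],
)

```text
time_s: 25.95
tcp_pos: [0.4681, 0.0247, 0.2373]
ee_rot: [[0.002, -0.998, 0.066], [0.003, 0.066, 0.998], [-1.0, -0.001, 0.003]]
wrist_force: [0.5, -1.0, -2.0]
gripper_width: 0.09
```

```bash
python3 look.py s;python3 dish.py; python3 turn.py "[-1]"
python3 - <<'E'
from h import *
p,d=viewer.capture("top"); cv2.imwrite("pics/s_top.png",cv2.resize(p[40:290,140:460],None,fx=2.4,fy=2.4)[:,:,::-1])
c=cloud("top",d,d>0); k=c[(abs(c[:,0]-.515)<.03)&(abs(c[:,1]-.27)<.06)&(c[:,2]>.2)&(c[:,2]<.38)];print("lid knob",len(k),k.mean(0) if len(k) else 0)
p,d=viewer.capture("scene"); c=cloud("scene",d,d>0); k=c[(abs(c[:,0]-.515)<.03)&(abs(c[:,1]-.29)<.03)&(c[:,2]>.2)&(c[:,2]<.38)];print("lid knob",len(k),k.mean(0) if len(k) else 0)
E
```

```text
25.95 [0.4681 0.0247 0.2373] [ 0.5 -1.  -2. ] [0.06 0.12 0.01] [[0.002, -0.998, 0.066], [0.003, 0.066, 0.998], [-1.0, -0.001, 0.003]] 0.09000747285246105 [ 22.9   6.8 -20.9  -0.1 -62.1 -26.6]
wrist tomato 2264 [ 0.503 -0.016  0.202] [0.569 0.037 0.312]
scene tomato 166 [ 0.503 -0.003  0.21 ] [0.565 0.043 0.293]
expected centre [0.5389 0.02  ] rim z 0.2388 handle yaw exp -3.7596200102664197
wrist rim plane z 0.231 slopes [-0.016 -0.111] 24
handle 479 [0.635 0.002 0.228] yaw -10.47567490870553
tomato 2233 [0.5402 0.0203 0.2266] off [0.0012 0.0003]
scene rim plane z 0.2405 slopes [-0.006  0.005] 35
handle 95 [0.64  0.014 0.233] yaw -3.6502909230150733
tomato 164 [0.5387 0.0202 0.2287] off [-0.0002  0.0002]
t 26.05 tcp [0.4681 0.0247 0.2373] yaw 176.24037998973358 centre [0.5389 0.02  ] toolx [ 0.0015  0.0026 -1.    ]
-0.125 [0.003 0.029] end yaw 175.2
lid knob 648 [0.51459958 0.24224934 0.278028  ]
lid knob 58 [0.51954576 0.28422687 0.30307575]
```

View pics/s_scene.png

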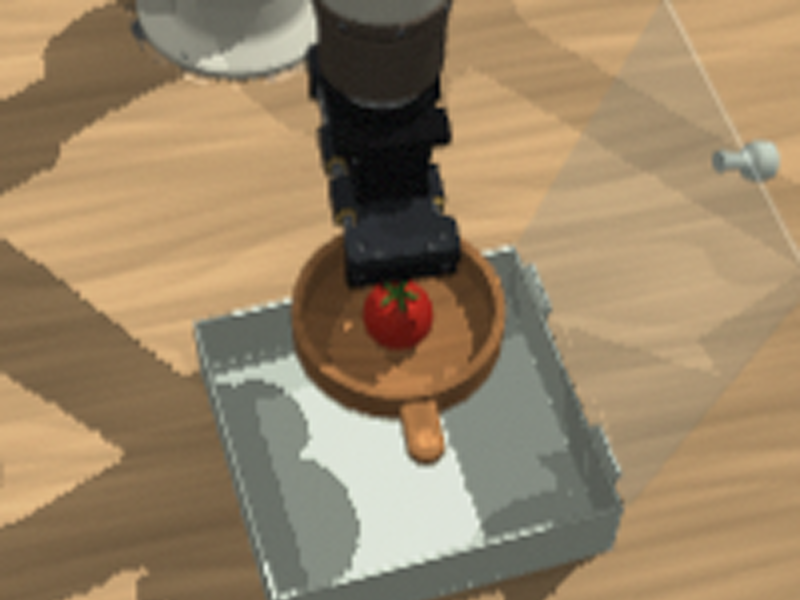

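View pics/s_top.png

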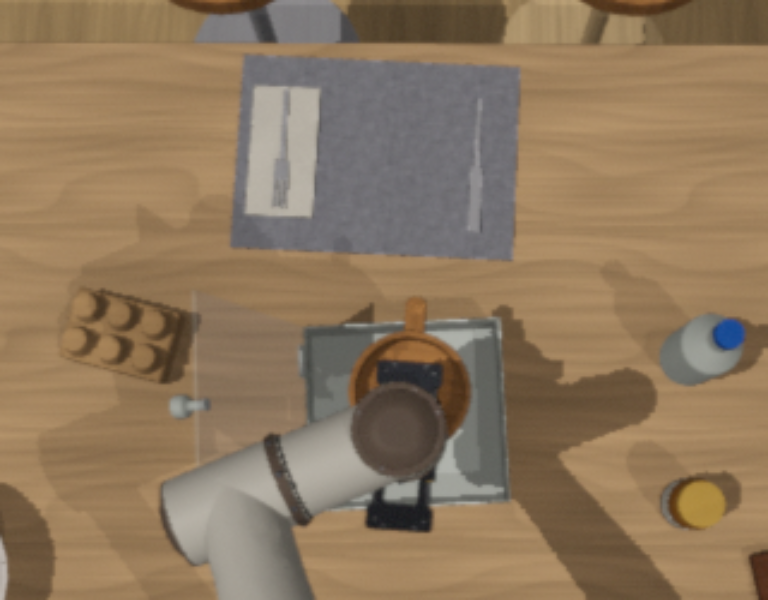

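Handle yaw is -3.7° against the mat's -2.6°. The dish is level and still, the tomato is centred and the lid is on its stop. Handing in.

Run:
```python
from station import r
print(r.sense()["joint_velocities"].round(2)); print(r.finish_job())
```

```text
[ 0.    0.01 -0.05  0.05 -0.01  0.02]
the job is handed in; nothing more can be done
None
```

The job is handed in at about 26 s of the 67 s allowed; it reports no verdict. I swung the lid over by its knob and let it fall back onto its stop. I then gripped the dish by the rim opposite its handle, lifted it straight up, and turned it about 85° around its own centre.

Last checks before handing in:
- **Height:** the dish's underside is about 0.195 m above the counter, roughly 12 cm above the box rim.
- **Level:** the rim is level within 0.01 rad by the scene camera.
- **Tomato:** it is within about 1.5 mm of the middle.
- **Handle:** it points at about -3.7° against about -2.6° for the mat, so roughly 0.02 rad off. It is left free, with the grip about 17 cm away.
- **Grip and stillness:** the fingers hold the rim at about 8 mm, and the arm was still at hand-in.
- **Lid and bystanders:** in the final pictures the lid is still leaning back. The jar, milk bottle and egg carton look unmoved; I judged them by eye and did not measure them again.

**Disagreements:** two wrist-camera fits differ from the scene camera:
- The wrist's rim-plane fit gives a tilt of about 0.11 rad, and its handle yaw is about 7° further round.
- I took both as errors from the hidden rim and handle. The scene camera's fits and the known grip geometry agree with each other.

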